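# Put the green topping canister back into the tight row

### The arm

A 6-joint arm with a two-finger parallel gripper is mounted at the origin on the work surface. World frame = base frame: x ahead of the robot, y to its left, z up, the work surface at z = 0. Lengths are in mm, angles in rad, forces in N, time in s.
With the tool pointing down it reaches from about 400 to 925 mm from the base axis. Payload 12.5 kg.
Tool frame: the origin (TCP) lies at the very end of the fingers, on their centre line; the grasp point (between the pads) lies 19 mm behind it; z points along the fingers, x is the direction in which the jaws open and shut, and the axes are right-handed (so a half turn about z gives the same grasp; the last joint's range is limited). The gripper opens to 95 mm and grips with 3 to 60 N. Pads are 20 mm wide; open, the fingers measure 119 mm over their backs; the gripper's body (75 mm by 180 mm) begins 59 mm behind the grasp point.
Start: joints at [1.213, 0.491, 1.559, -0, 1.092, -0.106], TCP at [155.7, 605.316, 185.161] pointing down, gripper open.
Joint ranges: [-3.1, 3.1], [-0.84, 2.19], [0.05, 2.79], [-1.13, 4.28], [0.06, 2.93], [-2.69, 2.69]. Speed limits (rad/s): [2.22, 2.22, 2.79, 3.14, 3.14, 3.14].

### API

Orientations are given as [roll, pitch, yaw] about the fixed x, y, z axes, in that order (R = Rz(yaw) Ry(pitch) Rx(roll)).
In Python, from cell import env gives the robot as it stands.
- The arm moves only by the tool arm_command, never from a script. Its argument "motion" is one flat list of numbers, 7 for each row, row after row: the opening, from -1 (shut) to 1 (fully open), then the shift along the tool's x, y, z in mm, then the turn, a rotation vector about the tool's x, y, z in degrees. In form: [fingers, dx, dy, dz, rx, ry, rz, fingers, dx, dy, dz, rx, ry, rz, ...]. A call has 1 to 20 rows; each row is the pose to reach, as a shift and turn from the pose commanded when the call began, along the tool's axes at that moment; what a row does not reach only later rows make up. A row lasts 1/10 s, in which the tool goes at most 50 mm and 8.59 degrees, less where a joint would pass 70% of its speed; a pose out of reach is approached as far as the arm can. A call with a gripper value outside its range is refused whole. The fingers move at their own pace and stop on an object; the grip force is fixed at half the most. Time passes only in rows, so rows that repeat a pose let the fingers close. It gives the time, the measured TCP pose, the force and the opening at its end, in the units of the state.
- env.state(): the state, without advancing time (a new reading comes with each control period).
- env.read_camera(name): name is "side" or "top"; returns (picture, depth): 480x640x3 uint8, red, green, blue; 480x640 float32, mm along the optical axis (not along the pixel's ray), 0 where there is no reading.
- env.calibration(name): a dict with "fx", "fy", "cx", "cy" (pixels), "cam_to_world" (4x4, takes a point from camera to world coordinates). Camera axes: x right, y down, z forward; pixel columns grow to the right and rows downward; lengths in mm; the calibration is good to about 2 mm. A picture is of the moment at which its call begins. calibration takes no time and is no camera call.
- env.job_done(): hands the job in, once; it reports no verdict.
Trained networks look in the newest picture that a camera, given by its name, has taken for a name from the list of things; names that differ only in an ending like _2 or _b are one class to them, and where a whole thing is asked for, a point or a joint stands for the part that bears it (a point fixed in the world has none). Each returns a list of dicts, best first, with "confidence" (0 to 1); they miss things now and then, are a little off and sometimes report something else, mostly with a low value. They report only what shows in the picture. A call takes as long as a camera call. They do not tell look-alikes from the thing itself.
- env.recognise(camera, label): "location" ([column, row] in pixels, amid what is visible of it).
- env.silhouettes(camera, label): "region" (480x640 bool, what is visible of it) and "location" ([column, row] in pixels, amid what is visible of it).
- env.spot_point(camera, label): "location" ([column, row] in pixels: a listed point, or the origin of a listed thing).
The state is a dict: "t": time; "joints": joint angles; "qvel": joint speeds; "tau": joint torques, N m; "eef_pos": TCP position; "tcp_rot": TCP orientation; "ft_force": force on the tool from outside, world axes, zero at the start; "moment": the same for the moment, N m; "opening": opening from 0.0 (shut) to 1.0 (fully open).
Only numpy, scipy, OpenCV 4.12 (cv2) and the standard library are available. Lean on these libraries where they do the work, as an engineer would, in place of code of your own. Each camera call takes 0.05 s, during which the arm holds its last target.

### The job

Put the green-lidded topping canister back into the middle of the row in the yellow rack: the gap there is too narrow, so slowly and gently push the two canisters on either side apart until each side is closed up against the rack's steel end plates, then slide the green one down upright until it stands fully on the rack's floor, and let go. Never press hard on the rack, the row or the green canister, keep the row's canisters standing in the rack, and leave everything else on the bench where it is.

Things in the scene. Friction and masses are not known exactly. Their poses are not given: they have to be found in the camera images.
- rack: Yellow rack fixed to the bench, 352 mm long (its y) and 86 mm wide (its x); origin at the centre of its underside, on the bench. Four loose canisters stand in it in a row along y, two on the +y side and two on the -y side, with a gap of about 32 to 36 mm in the middle and a few mm between the others.
- rack_floor (a point): Centre of the rack's flat floor, 6 mm above the bench. Along both long sides runs a 5 mm thick yellow lip, 16 mm high above the floor (top 22 mm above the bench); 64 mm clear between the lips.
- rack_ends (a point): Point 66 mm above the bench over the rack's centre, level with the tops of two steel end plates (62 mm wide, 5 mm thick, on stiff rubber: 15 N per mm) that bound the row, 304 mm apart inside. They are clamped as a pair, up to 12 mm off-centre along y, differently each time and not measured: feel for them. With five canisters in, 4 mm of play is left.
- can_green: The canister to put in: white body with green band and green lid, standing loose on the bench; 58 mm across the row (its x), 60 mm along the row (its y), 86 mm tall, vertical flat sides, about 0.25 kg (0.18 to 0.35 kg); origin at the centre of its underside. Its two lower edges at +y and -y have a 1.2 mm wide, 5 mm high bevel. Half a turn about its upright axis makes no difference.
- can_red: Canister with red lid and band, one of the four in the row, in any order; 58 mm across the row (its x), 60 mm along the row (its y), 86 mm tall, vertical flat sides, about 0.25 kg (0.18 to 0.35 kg); origin at the centre of its underside. Sliding one along the rack takes 1 to 3 N, two twice that.
- can_orange: Canister with orange lid and band, one of the four in the row, in any order; 58 mm across the row (its x), 60 mm along the row (its y), 86 mm tall, vertical flat sides, about 0.25 kg (0.18 to 0.35 kg); origin at the centre of its underside. Sliding one along the rack takes 1 to 3 N, two twice that.
- can_blue: Canister with blue lid and band, one of the four in the row, in any order; 58 mm across the row (its x), 60 mm along the row (its y), 86 mm tall, vertical flat sides, about 0.25 kg (0.18 to 0.35 kg); origin at the centre of its underside. Sliding one along the rack takes 1 to 3 N, two twice that.
- can_grey: Canister with grey lid and band, one of the four in the row, in any order; 58 mm across the row (its x), 60 mm along the row (its y), 86 mm tall, vertical flat sides, about 0.25 kg (0.18 to 0.35 kg); origin at the centre of its underside. Sliding one along the rack takes 1 to 3 N, two twice that.
- can_black: Black-lidded canister standing on the bench, not part of this job; same size as the green one; origin at the centre of its underside.
- bowl: Small steel bowl, 110 mm across, 50 mm tall; leave alone; origin at the centre of its underside.
- cakering: Steel cake ring, 90 mm across, 45 mm tall; leave alone; origin at the centre of its underside.
- jug: White mug-shaped jug, 80 mm across, 110 mm tall, with a handle at its +y side; leave alone; origin at the centre of its underside.
Things that resemble listed ones, but are neither listed nor needed, are in the scene too. Leave any pink look-alike of the can_grey alone. Leave any pink look-alike of the can_green alone.

How it is judged (in metres and radians):
At the end, for the whole second after the job is handed in: The green canister stands released and at rest on the rack floor (within 3 mm) mid-row (18 mm along the rack, 8 mm across of its centre), upright within 0.06 rad, square within 0.12 rad; the other four stand in the rack likewise, two either side (origins within 140 mm of its centre) (z of can_green in the frame of rack between 0.003 and 0.009 m and x of can_green in the frame of rack between -0.008 and 0.008 m and y of can_green in the frame of rack between -0.018 and 0.018 m and angle between each of can_green, can_red, can_orange, can_blue, can_grey's own z axis and vertical below 0.06 rad and angle between the y axis of each of can_green, can_red, can_orange, can_blue, can_grey and the y axis of rack, either way round below 0.12 rad and linear speed of each of can_green, can_red, can_orange, can_blue, can_grey below 0.01 m/s and z of can_red in the frame of rack between 0.003 and 0.009 m and x of can_red in the frame of rack between -0.008 and 0.008 m and y of can_red in the frame of rack between -0.14 and 0.14 m and z of can_orange in the frame of rack between 0.003 and 0.009 m and x of can_orange in the frame of rack between -0.008 and 0.008 m and y of can_orange in the frame of rack between -0.14 and 0.14 m and z of can_blue in the frame of rack between 0.003 and 0.009 m and x of can_blue in the frame of rack between -0.008 and 0.008 m and y of can_blue in the frame of rack between -0.14 and 0.14 m and z of can_grey in the frame of rack between 0.003 and 0.009 m and x of can_grey in the frame of rack between -0.008 and 0.008 m and y of can_grey in the frame of rack between -0.14 and 0.14 m); the robot touches nothing.
It fails at once if A canister of the row was pressed against the rack with more than 25 N (contact force between rack and can_red above 25 N or contact force between rack and can_orange above 25 N or contact force between rack and can_blue above 25 N or contact force between rack and can_grey above 25 N).
It fails at once if The green canister was rammed or dropped onto a neighbour (more than 25 N) or onto the rack (more than 40 N) (contact force between can_green and can_red above 25 N or contact force between can_green and can_orange above 25 N or contact force between can_green and can_blue above 25 N or contact force between can_green and can_grey above 25 N or contact force between can_green and rack above 40 N).
It fails at once if A canister was tipped by more than about 30 degrees (angle between any of can_red, can_orange, can_blue, can_grey, can_green's own z axis and vertical above 0.5 rad).
It fails at once if A canister of the row was lifted out of the rack (z of any of can_red, can_orange, can_blue, can_grey in the frame of rack above 0.03 m).
It fails at once if Something else on the bench was moved by more than 20 mm or tipped (distance of any of can_black, bowl, cakering, jug from where it was at the start of the episode above 0.02 m or angle between any of can_black, bowl, cakering, jug's own z axis and vertical above 0.3 rad).
It also fails if it takes over 72 s, if anything falls off the work surface, if the arm or the gripper's body presses on something with over 40 N, if the wrist force passes 120 N, or if a joint passes its speed limit or range.

## Working session

There is one attempt and no reset: what is moved stays moved. The work goes in short steps, Python scripts to look and compute and a tool call to move; the robot and the scene stay as the last step left them, time stands still between calls to the robot, and variables do not carry over. Pictures are saved under pics/ and viewed, and the job is handed in when it is done.

Besides the shell and the picture viewer there is one more tool, called after "Call:" as a command line: name --argument value ..., lists and objects as JSON in quotes. arm_command: Moves the arm, as the interface text tells. Its arguments: {"type":"object","properties":{"motion":{"type":"array","items":{"type":"number"}}},"required":["motion"]}

```bash
mkdir -p pics; ls
python3 - <<'E'
from cell import env
import cv2
print(env.state())
for n in ("top","side"):
    p,d=env.read_camera(n); cv2.imwrite(f"pics/{n}0.png",p[:,:,::-1]); c=env.calibration(n); print(n,c)
E
```

```text
pics
{'t': 0.0, 'joints': array([ 1.21339336e+00,  4.91572411e-01,  1.55944988e+00, -2.85235925e-05,
        1.09169361e+00, -1.05631467e-01]), 'qvel': array([ 0.00119552,  0.00075434,  0.00184999, -0.00100595, -0.00109167,
       -0.00163091]), 'tau': array([-2.89218202e-03, -6.12637353e+01, -2.58177620e+01,  6.91901240e-02,
        4.83259920e-02, -1.25395986e-04]), 'eef_pos': array([155.60734917, 605.03417189, 184.55363392]), 'tcp_rot': array([-3.14149938e+00,  1.11965356e-03,  1.31903804e+00]), 'ft_force': array([-0.31763363,  0.35380943, -0.07183884]), 'moment': array([ 0.01458488, -0.00294529,  0.02233637]), 'opening': 0.9992293022283182}
top {'fx': 541.0218998715702, 'fy': 541.0218998715702, 'cx': 312.6910013846834, 'cy': 242.31003329664375, 'cam_to_world': array([[-5.45299126e-04, -9.87915714e-01,  1.54991111e-01,
         2.81914554e+02],
       [-9.99877539e-01, -1.88542271e-03, -1.55355431e-02,
        -2.20096776e+01],
       [ 1.56400309e-02, -1.54980602e-01, -9.87793704e-01,
         1.46863274e+03],
       [ 0.00000000e+00,  0.00000000e+00,  0.00000000e+00,
         1.00000000e+00]])}
side {'fx': 468.6140912864485, 'fy': 468.6140912864485, 'cx': 318.36918947144017, 'cy': 227.5852590906276, 'cam_to_world': array([[-9.79666207e-01, -1.29389554e-01,  1.53337752e-01,
         3.47800960e+02],
       [-2.00392249e-01,  5.93496772e-01, -7.79489915e-01,
         7.79562947e+02],
       [ 9.85239152e-03, -7.94367625e-01, -6.07357396e-01,
         7.02106728e+02],
       [ 0.00000000e+00,  0.00000000e+00,  0.00000000e+00,
         1.00000000e+00]])}
```

View pics/top0.png

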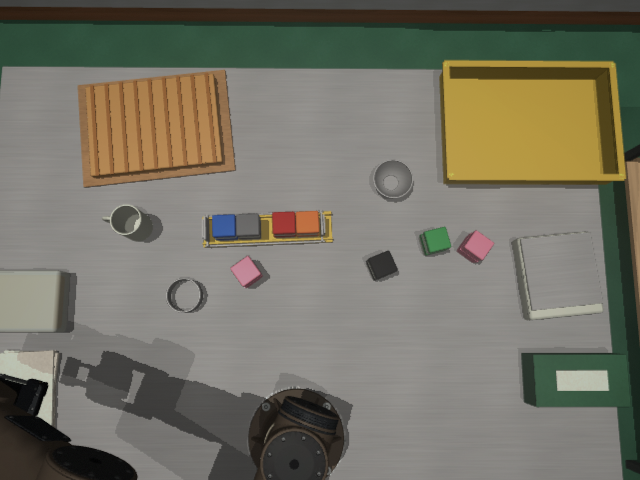

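View pics/side0.png

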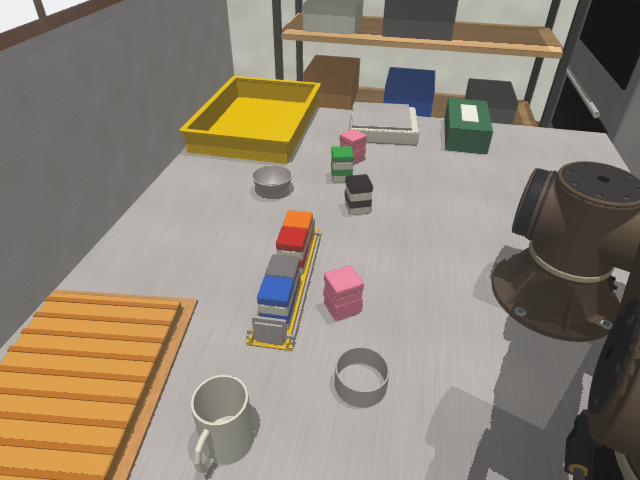

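Top picture: green lid at (436,240). It could be confused with the pink look-alikes at (476,246) and (246,271), and with black at (382,265). By its colour, the green one is the target. The row runs blue (224), grey (248), gap, red (284), orange (308), all at row ~225.

```bash
cat > h.py <<'E'
from cell import env
import numpy as np, cv2
def world(cam,d):
    c=env.calibration(cam); v,u=np.mgrid[0:480,0:640]
    P=np.stack([(u-c['cx'])/c['fx']*d,(v-c['cy'])/c['fy']*d,d,np.ones_like(d)],-1)
    W=P@c['cam_to_world'].T; return W[...,:3]
def lid(W,m,zlo=None):
    p=W[m]; zt=np.percentile(p[:,2],90) ; q=p[abs(p[:,2]-zt)<8]
    r=cv2.minAreaRect(q[:,:2].astype(np.float32))
    return r,np.median(q[:,2]),len(q)
E
python3 - <<'E'
from h import *
p,d=env.read_camera("top"); W=world("top",d)
for l in ["can_green","can_red","can_orange","can_blue","can_grey","can_black","rack"]:
    for s in env.silhouettes("top",l)[:3]:
        m=s['region']&(d>0); r,z,n=lid(W,m)
        print(l,round(s['confidence'],2),np.round(s['location']),np.round(r[0],1),np.round(r[1],1),round(r[2],1),round(float(z),1),n)
for l in ["rack","rack_floor","rack_ends","can_green"]:
    print(l,[(np.round(x['location'],1),round(x['confidence'],2)) for x in env.spot_point("top",l)[:2]])
m=(d>0)&(p[...,0]>140)&(p[...,1]>110)&(p[...,2]<70)
m[:,:195]=0;m[:,345:]=0;m[:205]=0;m[255:]=0
q=W[m]; q=q[q[:,2]<30]
r=cv2.minAreaRect(q[:,:2].astype(np.float32)); print("rack yellow",r)
cv2.imwrite("pics/crop_row.png",cv2.resize(p[195:260,190:350,::-1],None,fx=5,fy=5,interpolation=2))
cv2.imwrite("pics/crop_green.png",cv2.resize(p[210:290,360:500,::-1],None,fx=5,fy=5,interpolation=2))
E
```

```text
can_green 0.86 [435. 240.] [ 507.6 -367.3] [57.5 61.4] 13.3 85.1 479
can_green 0.8 [476. 250.] [ 493.1 -475. ] [59.4 58. ] 54.9 85.5 478
can_red 0.86 [283. 225.] [550.   32.1] [56.4 59.7] 0.6 90.8 469
can_orange 0.86 [308. 222.] [552.1 -28.6] [58.2 59.4] 3.6 91.0 476
can_blue 0.75 [437. 242.] [ 507.2 -367. ] [57.  60.8] 12.6 85.3 449
can_blue 0.61 [226. 228.] [542.1 186.2] [57.9 62.1] 2.7 91.0 484
can_grey 0.7 [247. 273.] [424.  129.4] [59.  54.9] 35.6 85.3 440
can_grey 0.66 [249. 224.] [544.6 126.4] [56.7 57.6] 0.9 91.2 465
can_black 0.67 [381. 268.] [ 442.  -223.6] [56.7 61. ] 21.7 85.1 466
rack 0.74 [266. 239.] [544.7  87.1] [ 55.5 325.1] 2.4 55.7 90
rack 0.64 [133. 220.] [554.  434.4] [80.4 77.5] 26.6 107.2 218
rack [(array([266.7, 230.8]), 0.88)]
rack_floor [(array([265.9, 229.6]), 0.77), (array([389.9, 182.4]), 0.25)]
rack_ends [(array([268.2, 225.2]), 0.92), (array([186.8, 295.8]), 0.24)]
can_green [(array([469.9, 249.6]), 0.92), (array([429.4, 245.3]), 0.69)]
rack yellow ((547.6123046875, 58.818756103515625), (71.07323455810547, 308.4158630371094), 2.4358575344085693)
```

View pics/crop_row.png

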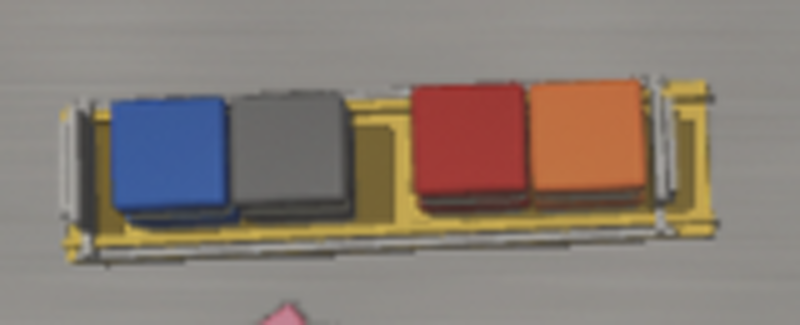

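View pics/crop_green.png

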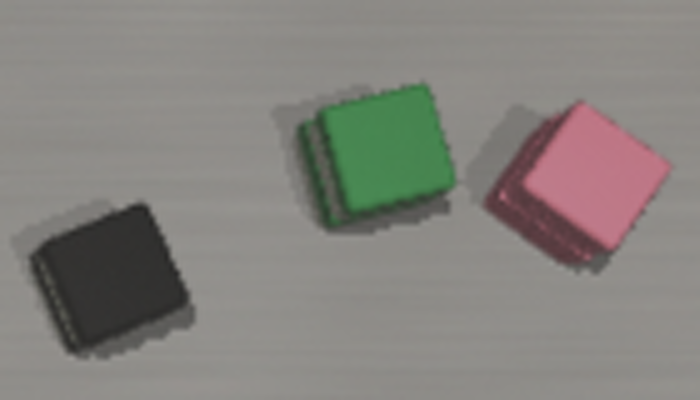

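Crops confirm the choice: the green-lidded can at (436,240) stands clear between black (382,265) and pink (476,246). The row crop shows the steel plates at both ends and the ~34 mm gap between grey and red. Next I refine the rack pose with both cameras.

Run:
```python
from h import *
def ray(cam,px,z):
    c=env.calibration(cam);T=c['cam_to_world'];v=T[:3,:3]@np.array([(px[0]-c['cx'])/c['fx'],(px[1]-c['cy'])/c['fy'],1]);return T[:3,3]+v*(z-T[2,3])/v[2]
for cam in("top","side"):
    p,d=env.read_camera(cam); W=world(cam,d)
    for l,z in [("rack",0),("rack_floor",6),("rack_ends",66)]:
        for s in env.spot_point(cam,l)[:1]: print(cam,l,round(s['confidence'],2),np.round(ray(cam,s['location'],z),1))
    hsv=cv2.cvtColor(p,cv2.COLOR_RGB2HSV)
    inb=(d>0)&(abs(W[...,0]-547)<65)&(abs(W[...,1]-79)<200)
    y=inb&(hsv[...,0]>17)&(hsv[...,0]<33)&(hsv[...,1]>110)&(W[...,2]<30)
    q=W[y]; r=cv2.minAreaRect(q[:,:2].astype(np.float32)); print(cam,"yellow",np.round(r[0],1),np.round(r[1],1),round(r[2],2),np.percentile(q[:,2],[2,50,98]).round(1))
    th=np.radians(2.6); ex=np.array([np.cos(th),np.sin(th)]); ey=np.array([-ex[1],ex[0]])
    a=(q[:,:2]-[547.6,79])@ex; b=(q[:,:2]-[547.6,79])@ey
    print(" a",np.percentile(a,[0,1,50,99,100]).round(1)," b",np.percentile(b,[0,1,99,100]).round(1))
    for n,(lo,hi) in dict(floor=(0,12),lip=(17,27)).items():
        k=(q[:,2]>lo)&(q[:,2]<hi); print(n,k.sum(),np.histogram(a[k],bins=np.arange(-50,51,4))[0])
    t=inb&(W[...,2]>75); 
    for l in ["can_red","can_orange","can_blue","can_grey","can_green"]:
      for s in env.silhouettes(cam,l)[:2]:
        m=s['region']&(d>0); r,z,n=lid(W,m); print(cam,l,round(s['confidence'],2),np.round(r[0],1),np.round(r[1],1),round(r[2],1),round(float(z),1),n)
    # plates: grey, z 50..70, beyond the row
    g=inb&(W[...,2]>30)&(W[...,2]<72)&(hsv[...,1]<60)
    bb=(W[...,:2]-[547.6,79])@ey
    for sgn in(1,-1):
        k=g&(bb*sgn>138); 
        if k.any(): print("plate",sgn,k.sum(),np.percentile(bb[k],[2,25,50,75,98]).round(1),np.median(W[...,2][k]))
```

```text
top rack 0.91 [542.   83.7   0. ]
top rack_floor 0.62 [542.   75.3   6. ]
top rack_ends 0.83 [551.7  77.1  66. ]
top yellow [550.   78.8] [ 85.9 352. ] 2.37 [-0.8  7.8 25.5]
 a [-41.3 -38.4 -18.2  40.1  44.7]  b [-176.1 -174.1  171.4  175.8]
floor 560 [ 0  0  9  6  0 95 48 32 34 26 25 24 30 25 26 28 25 29 26 29 28  2  7  6
  0]
lip 254 [  0   0   0  97 113   0   0   0   0   0   0   0   0   0   0   0   0   0
   0   0  16  25   3   0   0]
top can_red 0.77 [549.5  32.1] [58.2 59.7] 0.7 91.3 473
top can_orange 0.69 [551.6 -29. ] [59.4 57.3] 0.2 91.4 463
top can_blue 0.9 [542.1 187.2] [56.7 59.8] 1.1 90.9 478
top can_blue 0.5 [552.2 -28.7] [58.2 59.2] 3.4 91.4 463
top can_grey 0.96 [544.9 126.3] [56.3 57.8] 1.0 90.9 476
top can_grey 0.84 [424.7 129.8] [59.1 57.6] 35.9 85.0 480
top can_green 0.93 [ 493.3 -475.4] [60.4 58.7] 53.9 85.1 480
top can_green 0.83 [ 507.7 -366.8] [58.  59.8] 14.5 85.2 484
plate 1 136 [159.8 160.5 161.5 165.1 170.1] 57.26947122167144
plate -1 95 [-154.1 -151.1 -147.4 -144.7 -143.4] 60.246896695679425
side rack 0.86 [556.6  80.9   0. ]
side rack_floor 0.62 [553.3  7
[... 191 characters left out ...]
 9  9 10  9 10  8 12 17  7  8  9
  0]
lip 354 [  0   1   0 138 187   0   0   0   0   0   0   0   0   0   0   0   0   0
   0   0   4  19   5   0   0]
side can_red 0.82 [550.5  52.3] [ 57.9 102.2] 2.2 91.7 555
side can_orange 0.58 [552.9 -26.7] [57.5 62.8] 2.9 92.0 435
side can_blue 0.69 [542.7 188.4] [57.7 66.7] 2.2 91.7 783
side can_grey 0.88 [425.6 131.9] [60.5 60.9] 36.5 85.8 732
side can_grey 0.75 [544.5 128.7] [56.7 62.8] 0.6 91.8 615
side can_green 0.82 [ 487.8 -455.6] [ 66.8 117.2] 31.4 86.0 220
side can_green 0.65 [ 498.7 -314.5] [ 57.4 175.2] 10.5 86.2 270
plate 1 736 [138.2 163.7 166.6 171.6 173.4] 55.91755866642774
plate -1 36 [-148.  -144.4 -143.3 -142.4 -139.5] 52.018893280072234
```

```bash
cat > mv.py <<'E'
import numpy as np,sys
# commanded x y z yaw(deg) -> target: prints tool-frame shift and rz
def rel(c,t):
    a=np.radians(c[3]);dx,dy,dz=[t[i]-c[i] for i in range(3)]
    return np.array([dx*np.cos(a)+dy*np.sin(a),dx*np.sin(a)-dy*np.cos(a),-dz,c[3]-t[3]])
def rows(c,t,n,hold=2,f=-1):
    r=rel(c,t)
    s=np.minimum(1,np.cumsum(np.r_[.3,.65,np.ones(n-4),.65,.3]));s/=1; 
    w=np.r_[.3,.65,np.ones(n-4),.65,.3];s=np.cumsum(w)/w.sum()
    out=[]
    for k in list(s)+[1]*hold:
        q=r*k; out.append([f,round(q[0]),round(q[1]),round(q[2]),0,0,round(q[3])] if k<1-1e-9 else [f,*np.round(q[:3],1),0,0,round(q[3],1)])
    print(r.round(2)); print(", ".join(str(float(v)).rstrip('0').rstrip('.') if float(v)!=0 else '0' for o in out for v in o))
E
python3 -c "
from mv import *
rows((155.7,605.3,185.2,75.57),(547.5,79.2,150,2.4),18,2)"
```

```text
[-411.87  510.54   35.2    73.17]
-1, -8, 10, 1, 0, 0, 1, -1, -25, 31, 2, 0, 0, 4, -1, -51, 63, 4, 0, 0, 9, -1, -76, 95, 7, 0, 0, 14, -1, -102, 127, 9, 0, 0, 18, -1, -128, 159, 11, 0, 0, 23, -1, -154, 191, 13, 0, 0, 27, -1, -180, 223, 15, 0, 0, 32, -1, -206, 255, 18, 0, 0, 37, -1, -232, 287, 20, 0, 0, 41, -1, -258, 319, 22, 0, 0, 46, -1, -284, 352, 24, 0, 0, 50, -1, -310, 384, 26, 0, 0, 55, -1, -335, 416, 29, 0, 0, 60, -1, -361, 448, 31, 0, 0, 64, -1, -387, 480, 33, 0, 0, 69, -1, -404, 501, 35, 0, 0, 72, -1, -411.9, 510.5, 35.2, 0, 0, 73.2, -1, -411.9, 510.5, 35.2, 0, 0, 73.2, -1, -411.9, 510.5, 35.2, 0, 0, 73.2
```

Call:
arm_command --motion '[-1,-8,10,1,0,0,1,-1,-25,31,2,0,0,4,-1,-51,63,4,0,0,9,-1,-76,95,7,0,0,14,-1,-102,127,9,0,0,18,-1,-128,159,11,0,0,23,-1,-154,191,13,0,0,27,-1,-180,223,15,0,0,32,-1,-206,255,18,0,0,37,-1,-232,287,20,0,0,41,-1,-258,319,22,0,0,46,-1,-284,352,24,0,0,50,-1,-310,384,26,0,0,55,-1,-335,416,29,0,0,60,-1,-361,448,31,0,0,64,-1,-387,480,33,0,0,69,-1,-404,501,35,0,0,72,-1,-412,510.5,35,0,0,73.2,-1,-412,510.5,35,0,0,73.2,-1,-412,510.5,35,0,0,73.2]'

```text
t: 3.6
eef_pos: [546.6, 79.6, 150.2]
tcp_rot: [-3.141, 0.0, 0.042]
ft_force: [0.4, -0.3, 1.0]
opening: 0.003
```

Run:
```python
from h import *
for n,(a,b,c,e) in dict(side=(150,370,210,390),top=(150,290,180,360)).items():
    p,d=env.read_camera(n); cv2.imwrite(f"pics/{n}1.png",cv2.resize(p[a:b,c:e,::-1],None,fx=2.7 if n=="side" else 4,fy=2.7 if n=="side" else 4,interpolation=2))
print(env.state()['ft_force'],env.state()['eef_pos'])
```

```text
[ 0.4201106  -0.45351753  0.06247441] [546.6778946   80.16757303 150.32159642]
```

View pics/side1.png

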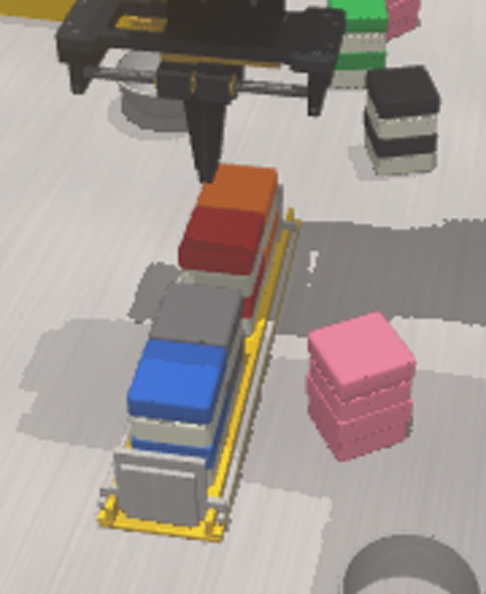

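View pics/top1.png

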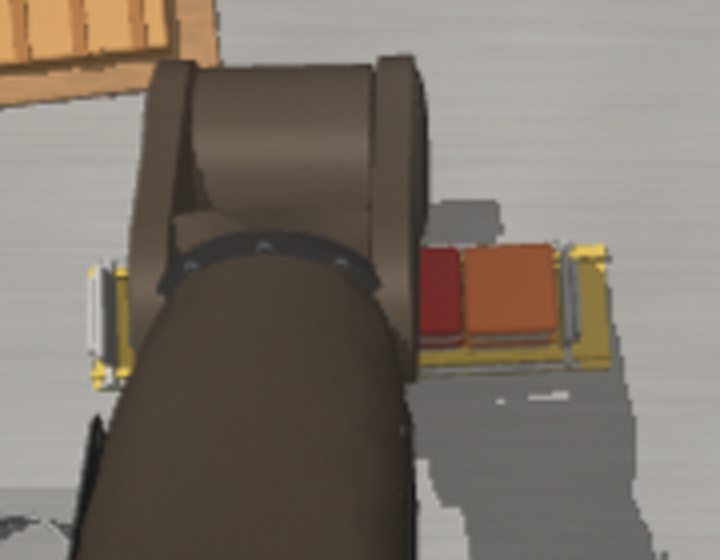

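Call:
arm_command --motion '[-1,0,0,10,0,0,0,-1,0,0,25,0,0,0,-1,0,0,40,0,0,0,-1,0,0,50,0,0,0,-1,0,0,54,0,0,0,-1,0,0,57,0,0,0,-1,0,0,60,0,0,0,-1,0,0,62,0,0,0,-1,0,0,62,0,0,0]'

```text
t: 4.6
eef_pos: [547.5, 79.1, 88.2]
tcp_rot: [-3.141, -0.0, 0.041]
ft_force: [-0.4, 0.5, -0.4]
opening: 0.004
```

Call:
arm_command --motion '[-1,0,0,4,0,0,0,-1,0,0,12,0,0,0,-1,0,0,22,0,0,0,-1,0,0,32,0,0,0,-1,0,0,42,0,0,0,-1,0,0,50,0,0,0,-1,0,0,54,0,0,0,-1,0,0,54,0,0,0]'

```text
t: 5.4
eef_pos: [547.2, 79.1, 33.5]
tcp_rot: [-3.141, 0.001, 0.041]
ft_force: [-0.4, 0.2, 0.3]
opening: 0.0
```

Call:
arm_command --motion '[-1,0,1,0,0,0,0,-1,0,2,0,0,0,0,-1,0,3,0,0,0,0,-1,0,4,0,0,0,0,-1,0,5,0,0,0,0,-1,0,6,0,0,0,0,-1,0,7,0,0,0,0,-1,0,8,0,0,0,0]'

```text
t: 6.2
eef_pos: [547.9, 71.3, 34.3]
tcp_rot: [-3.141, -0.0, 0.041]
ft_force: [-0.3, 3.9, 3.4]
opening: 0.006
```

Call:
arm_command --motion '[-1,0,0.5,0,0,0,0,-1,0,1,0,0,0,0,-1,0,1.5,0,0,0,0,-1,0,2,0,0,0,0]'

```text
t: 6.6
eef_pos: [548.0, 69.3, 34.3]
tcp_rot: [-3.141, -0.0, 0.041]
ft_force: [0.2, 4.6, 3.3]
opening: 0.004
```

Call:
arm_command --motion '[-1,0,0.5,0,0,0,0,-1,0,1,0,0,0,0,-1,0,1.5,0,0,0,0,-1,0,2,0,0,0,0]'

```text
t: 7.0
eef_pos: [548.1, 67.5, 34.3]
tcp_rot: [-3.141, -0.0, 0.041]
ft_force: [-0.4, 9.9, 3.8]
opening: 0.008
```

Call:
arm_command --motion '[-1,0,0.3,0,0,0,0]'

```text
t: 7.1
eef_pos: [548.1, 67.4, 34.3]
tcp_rot: [-3.141, -0.0, 0.041]
ft_force: [-0.6, 11.0, 4.9]
opening: 0.007
```

Run:
```python
from h import *
print(env.state()['ft_force'],env.state()['eef_pos'])
p,d=env.read_camera("top");print(env.state()['ft_force'],env.state()['eef_pos'])
p,d=env.read_camera("side");print(env.state()['ft_force'],env.state()['eef_pos'])
W=world("side",d)
cv2.imwrite("pics/side2.png",cv2.resize(p[150:370,210:390,::-1],None,fx=2.7,fy=2.7,interpolation=2))
```

```text
[-0.5862294  10.95882     4.85331772] [548.05011077  67.44465222  34.28234511]
[-0.30051317  9.54661537  4.22109584] [548.03874768  67.43588329  34.26290136]
[-0.32817968  8.96141773  3.01178676] [548.05214937  67.4561667   34.28496553]
```

Call:
arm_command --motion '[-1,0,0.2,0,0,0,0,-1,0,0.4,0,0,0,0]'

```text
t: 7.4
eef_pos: [548.1, 67.3, 34.3]
tcp_rot: [-3.141, -0.0, 0.041]
ft_force: [-1.0, 12.9, 4.0]
opening: 0.006
```

Call:
arm_command --motion '[-1,0,-1,0,0,0,0,-1,0,-4,0,0,0,0,-1,0,-8,0,0,0,0,-1,0,-12,0,0,0,0,-1,0,-15,0,0,0,0,-1,0,-17,0,0,0,0,-1,0,-18,0,0,0,0,-1,0,-19,0,0,0,0,-1,0,-20,0,0,0,0,-1,0,-21,0,0,0,0,-1,0,-22,0,0,0,0,-1,0,-23,0,0,0,0,-1,0,-24,0,0,0,0,-1,0,-25,0,0,0,0,-1,0,-26,0,0,0,0]'

```text
t: 8.9
eef_pos: [546.9, 92.4, 34.1]
tcp_rot: [-3.142, -0.0, 0.041]
ft_force: [-0.0, -3.1, 1.6]
opening: 0.005
```

Call:
arm_command --motion '[-1,0,-1,0,0,0,0,-1,0,-2,0,0,0,0,-1,0,-3,0,0,0,0,-1,0,-4,0,0,0,0,-1,0,-5,0,0,0,0,-1,0,-6,0,0,0,0,-1,0,-7,0,0,0,0,-1,0,-8,0,0,0,0,-1,0,-9,0,0,0,0,-1,0,-10,0,0,0,0]'

```text
t: 9.9
eef_pos: [546.5, 102.5, 34.2]
tcp_rot: [-3.142, -0.0, 0.041]
ft_force: [0.0, -4.3, 3.2]
opening: 0.004
```

Call:
arm_command --motion '[-1,0,-1,0,0,0,0,-1,0,-2,0,0,0,0,-1,0,-3,0,0,0,0,-1,0,-4,0,0,0,0,-1,0,-5,0,0,0,0]'

```text
t: 10.4
eef_pos: [546.3, 107.5, 34.2]
tcp_rot: [-3.142, -0.0, 0.041]
ft_force: [-0.1, -4.6, 2.1]
opening: 0.004
```

Call:
arm_command --motion '[-1,0,-0.5,0,0,0,0,-1,0,-1,0,0,0,0,-1,0,-1.5,0,0,0,0,-1,0,-2,0,0,0,0]'

```text
t: 10.8
eef_pos: [546.3, 109.0, 34.2]
tcp_rot: [3.141, -0.0, 0.042]
ft_force: [0.7, -9.3, 3.5]
opening: 0.007
```

Call:
arm_command --motion '[-1,0,-0.3,0,0,0,0,-1,0,-0.5,0,0,0,0]'

```text
t: 11.0
eef_pos: [546.4, 109.1, 34.2]
tcp_rot: [3.141, -0.0, 0.042]
ft_force: [0.8, -12.3, 3.2]
opening: 0.003
```

Call:
arm_command --motion '[-1,0,1,0,0,0,0,-1,0,5,0,0,0,0,-1,0,11,0,0,0,0,-1,0,17,0,0,0,0,-1,0,20,0,0,0,0,-1,0,21,-4,0,0,0,-1,0,21,-16,0,0,0,-1,0,21,-40,0,0,0,-1,0,21,-70,0,0,0,-1,0,21,-100,0,0,0,-1,0,21,-125,0,0,0,-1,0,21,-140,0,0,0,-1,0,21,-146,0,0,0,-1,0,21,-146,0,0,0]'

```text
t: 12.4
eef_pos: [547.2, 89.0, 181.2]
tcp_rot: [-3.141, -0.002, 0.042]
ft_force: [-0.2, 0.0, -0.6]
opening: 0.004
```

Run:
```python
from mv import *
import numpy as np
a=np.radians(75.57);
def app(c,d):
    a=np.radians(c[3]);return (c[0]+d[0]*np.cos(a)+d[1]*np.sin(a),c[1]+d[0]*np.sin(a)-d[1]*np.cos(a),c[2]-d[2],c[3]-d[3])
c=app((155.7,605.316,185.161,75.57),(-412,510.5,35,73.2)); print(c)
c=app(c,(0,-30.8+21,116-146,0)); print(c)
rows(c,(507.5,-366.5,180,13.9),16,2,1)
```

```text
(np.float64(547.4259970474618), np.float64(79.09837084151964), 150.161, 2.3699999999999903)
(np.float64(547.0207424639426), np.float64(88.8899881094962), 180.161, 2.3699999999999903)
[-5.8320e+01  4.5337e+02  1.6000e-01 -1.1530e+01]
1, -1, 10, 0, 0, 0, 0, 1, -4, 31, 0, 0, 0, -1, 1, -8, 64, 0, 0, 0, -2, 1, -12, 96, 0, 0, 0, -2, 1, -17, 129, 0, 0, 0, -3, 1, -21, 161, 0, 0, 0, -4, 1, -25, 194, 0, 0, 0, -5, 1, -29, 227, 0, 0, 0, -6, 1, -33, 259, 0, 0, 0, -7, 1, -38, 292, 0, 0, 0, -7, 1, -42, 325, 0, 0, 0, -8, 1, -46, 357, 0, 0, 0, -9, 1, -50, 390, 0, 0, 0, -10, 1, -54, 422, 0, 0, 0, -11, 1, -57, 444, 0, 0, 0, -11, 1, -58.3, 453.4, 0.2, 0, 0, -11.5, 1, -58.3, 453.4, 0.2, 0, 0, -11.5, 1, -58.3, 453.4, 0.2, 0, 0, -11.5
```

Call:
arm_command --motion '[1,-1,10,0,0,0,0,1,-4,31,0,0,0,-1,1,-8,64,0,0,0,-2,1,-12,96,0,0,0,-2,1,-17,129,0,0,0,-3,1,-21,161,0,0,0,-4,1,-25,194,0,0,0,-5,1,-29,227,0,0,0,-6,1,-33,259,0,0,0,-7,1,-38,292,0,0,0,-7,1,-42,325,0,0,0,-8,1,-46,357,0,0,0,-9,1,-50,390,0,0,0,-10,1,-54,422,0,0,0,-11,1,-57,444,0,0,0,-11,1,-58,453,0,0,0,-11.5,1,-58,453,0,0,0,-11.5]'

```text
t: 14.1
eef_pos: [507.4, -366.6, 179.4]
tcp_rot: [-3.141, 0.001, 0.241]
ft_force: [-0.7, 0.4, -0.2]
opening: 0.999
```

Run:
```python
from h import *
print(env.state()['ft_force'],env.state()['eef_pos'])
th=np.radians(2.4); ex=np.array([np.cos(th),np.sin(th)]); ey=np.array([-ex[1],ex[0]])
p,d=env.read_camera("top");W=world("top",d)
cv2.imwrite("pics/top3.png",cv2.resize(p[195:260,190:350,::-1],None,fx=5,fy=5,interpolation=2))
for l in ["can_red","can_orange","can_blue","can_grey"]:
    for s in env.silhouettes("top",l)[:2]:
        m=s['region']&(d>0); r,z,n=lid(W,m); q=(np.array(r[0])-[549,79])
        print(l,round(s['confidence'],2),np.round(r[0],1),np.round(r[1],1),round(r[2],1),round(float(z),1),"rack a,b",round(q@ex,1),round(q@ey,1))
p,d=env.read_camera("side")
cv2.imwrite("pics/side3.png",cv2.resize(p[150:370,210:390,::-1],None,fx=2.7,fy=2.7,interpolation=2))
```

```text
[-0.68428625  0.39816022 -0.20279317] [ 507.40418389 -366.62592082  179.37799785]
can_red 0.83 [551.5  25.5] [59.4 57.1] 0.3 91.1 rack a,b 0.2 -53.6
can_red 0.59 [547.7  81.3] [ 87.5 345.3] 2.5 20.1 rack a,b -1.2 2.3
can_orange 0.66 [551.8 -34.2] [58.9 57.2] 0.2 91.4 rack a,b -1.9 -113.2
can_blue 0.6 [540.9 209. ] [58.4 57.9] 0.5 91.0 rack a,b -2.7 130.2
can_blue 0.49 [547.7  80.9] [ 87.5 349.5] 2.6 20.3 rack a,b -1.2 2.0
can_grey 0.94 [544.5 150.2] [58.  61.4] 2.9 90.8 rack a,b -1.5 71.4
can_grey 0.85 [423.9 130.5] [58.4 55.1] 35.6 85.1 rack a,b -122.8 56.7
```

View pics/top3.png

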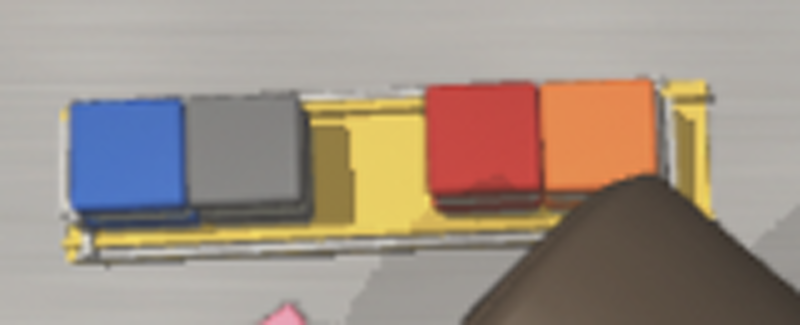

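View pics/side3.png

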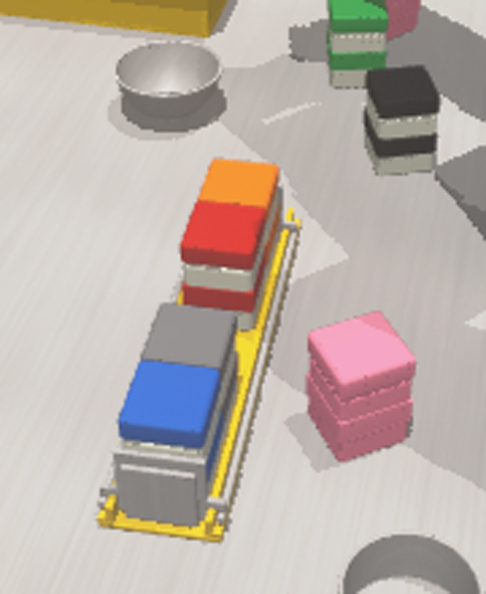

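The row is closed up on both sides: the centres of grey (crop 245,150) and red (480,140) are 125 mm apart. The gap centre is at y = 88.2 by touch and 87.9 by camera. Now the green canister.

Call:
arm_command --motion '[1,0,0.5,5,0,0,0,1,0,0.5,20,0,0,0,1,0,0.5,45,0,0,0,1,0,0.5,75,0,0,0,1,0,0.5,105,0,0,0,1,0,0.5,128,0,0,0,1,0,0.5,139,0,0,0,1,0,0.5,142,0,0,0,1,0,0.5,142,0,0,0]'

```text
t: 15.3
eef_pos: [508.2, -366.6, 38.4]
tcp_rot: [3.141, -0.0, 0.242]
ft_force: [0.0, 0.8, -0.2]
opening: 1.0
```

Run:
```python
from h import *
s=env.state();print(s['ft_force'],s['eef_pos'],s['tcp_rot'])
p,d=env.read_camera("side")
cv2.imwrite("pics/side4.png",cv2.resize(p[90:230,280:420,::-1],None,fx=4,fy=4,interpolation=2))
```

```text
[ 0.01890184  0.81502761 -0.23119056] [ 508.21560057 -366.62125833   38.41706571] [ 3.14141379e+00 -2.43106026e-04  2.42265845e-01]
```

View pics/side4.png

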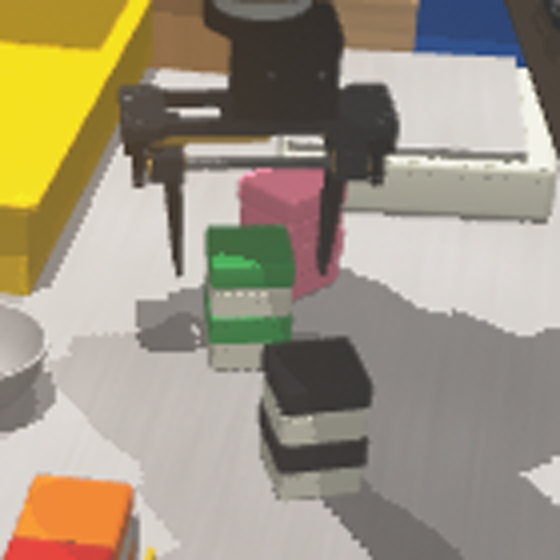

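Call:
arm_command --motion '[-1,0,0,0,0,0,0,-1,0,0,0,0,0,0,-1,0,0,0,0,0,0,-1,0,0,0,0,0,0,-1,0,0,0,0,0,0,-1,0,0,0,0,0,0,-1,0,0,0,0,0,0]'

```text
t: 16.05
eef_pos: [508.1, -366.6, 38.2]
tcp_rot: [3.142, -0.0, 0.242]
ft_force: [0.2, 1.2, 3.3]
opening: 0.61
```

Opening 0.61 × 95 mm = 58 mm, so the grip is on the intended x faces.

Call:
arm_command --motion '[-1,0,0,-2,0,0,0,-1,0,0,-8,0,0,0,-1,0,0,-25,0,0,0,-1,0,0,-50,0,0,0,-1,0,0,-80,0,0,0,-1,0,0,-105,0,0,0,-1,0,0,-118,0,0,0,-1,0,0,-122,0,0,0,-1,0,0,-122,0,0,0]'

```text
t: 16.95
eef_pos: [507.8, -366.4, 159.8]
tcp_rot: [-3.141, 0.0, 0.242]
ft_force: [0.5, 0.6, -2.2]
opening: 0.609
```

Run:
```python
from mv import *
def app(c,d):
    a=np.radians(c[3]);return (c[0]+d[0]*np.cos(a)+d[1]*np.sin(a),c[1]+d[0]*np.sin(a)-d[1]*np.cos(a),c[2]-d[2],c[3]-d[3])
c=(547.02,88.89,180.16,2.37)
c=app(c,(-58,453,0,-11.5));c=app(c,(0,.5,20,0)); print(c)
rows(c,(547.6,88.2,160.16,2.4),18,2)
```

```text
(np.float64(507.9221583199227), np.float64(-366.6063790492265), 160.16, 13.870000000000001)
[ 147.55 -432.03   -0.     11.47]
-1, 3, -8, 0, 0, 0, 0, -1, 9, -26, 0, 0, 0, 1, -1, 18, -53, 0, 0, 0, 1, -1, 27, -80, 0, 0, 0, 2, -1, 37, -107, 0, 0, 0, 3, -1, 46, -135, 0, 0, 0, 4, -1, 55, -162, 0, 0, 0, 4, -1, 64, -189, 0, 0, 0, 5, -1, 74, -216, 0, 0, 0, 6, -1, 83, -243, 0, 0, 0, 6, -1, 92, -270, 0, 0, 0, 7, -1, 102, -298, 0, 0, 0, 8, -1, 111, -325, 0, 0, 0, 9, -1, 120, -352, 0, 0, 0, 9, -1, 129, -379, 0, 0, 0, 10, -1, 139, -406, 0, 0, 0, 11, -1, 145, -424, 0, 0, 0, 11, -1, 147.5, -432, 0, 0, 0, 11.5, -1, 147.5, -432, 0, 0, 0, 11.5, -1, 147.5, -432, 0, 0, 0, 11.5
```

Call:
arm_command --motion '[-1,3,-8,0,0,0,0,-1,9,-26,0,0,0,1,-1,18,-53,0,0,0,1,-1,27,-80,0,0,0,2,-1,37,-107,0,0,0,3,-1,46,-135,0,0,0,4,-1,55,-162,0,0,0,4,-1,64,-189,0,0,0,5,-1,74,-216,0,0,0,6,-1,83,-243,0,0,0,6,-1,92,-270,0,0,0,7,-1,102,-298,0,0,0,8,-1,111,-325,0,0,0,9,-1,120,-352,0,0,0,9,-1,129,-379,0,0,0,10,-1,139,-406,0,0,0,11,-1,145,-424,0,0,0,11,-1,147.5,-432,0,0,0,11.5,-1,147.5,-432,0,0,0,11.5,-1,147.5,-432,0,0,0,11.5]'

```text
t: 18.95
eef_pos: [547.3, 87.7, 159.7]
tcp_rot: [3.142, 0.001, 0.041]
ft_force: [-0.0, -0.7, -2.6]
opening: 0.609
```

Run:
```python
from h import *
for i in range(2):
    p,d=env.read_camera("side"); s=env.state();print(s['ft_force'].round(2),s['moment'].round(3),s['eef_pos'].round(2),s['tcp_rot'].round(4))
W=world("side",d)
cv2.imwrite("pics/side5.png",cv2.resize(p[120:340,210:390,::-1],None,fx=2.7,fy=2.7,interpolation=2))
th=np.radians(2.4); ex=np.array([np.cos(th),np.sin(th)]); ey=np.array([-ex[1],ex[0]])
hsv=cv2.cvtColor(p,cv2.COLOR_RGB2HSV)
q0=W[...,:2]-[547.6,88.2]; a=q0@ex;b=q0@ey
# green's +y face (vertical, faces camera)
k=(d>0)&(abs(a)<25)&(b>15)&(b<40)&(W[...,2]>126)&(W[...,2]<165)
print("green +y face b",k.sum(),np.percentile(b[k],[5,50,95]).round(2))
k=(d>0)&(abs(a)<25)&(b<-20)&(b>-45)&(W[...,2]>30)&(W[...,2]<85)
print("red +y face b",k.sum(),np.percentile(b[k],[5,50,95]).round(2))
k=(d>0)&(abs(b)<35)&(W[...,2]>126)&(W[...,2]<205)&(hsv[...,0]>50)&(hsv[...,0]<85)&(hsv[...,1]>90)
print("green a",k.sum(),np.percentile(a[k],[1,5,50,95,99]).round(1),"z",np.percentile(W[...,2][k],[1,99]).round(1))
k=(d>0)&(b<-35)&(b>-150)&(W[...,2]>86)&(W[...,2]<98)
print("red/orange lids a",np.percentile(a[k],[1,5,50,95,99]).round(1))
```

```text
[ 0.77 -0.51 -1.64] [-0.053  0.022  0.042] [547.41  87.47 159.84] [3.1415e+00 5.0000e-04 4.1000e-02]
[-1.03 -1.02 -2.4 ] [-0.054  0.041  0.001] [547.46  87.33 159.93] [3.1416e+00 4.0000e-04 4.0500e-02]
green +y face b 410 [25.31 27.19 29.22]
red +y face b 372 [-35.72 -33.38 -31.08]
green a 460 [-29.1 -27.9  -2.6  24.   26.8] z [147.  204.7]
red/orange lids a [-483.2 -480.1  -24.3  -12.5   -8.9]
```

View pics/side5.png

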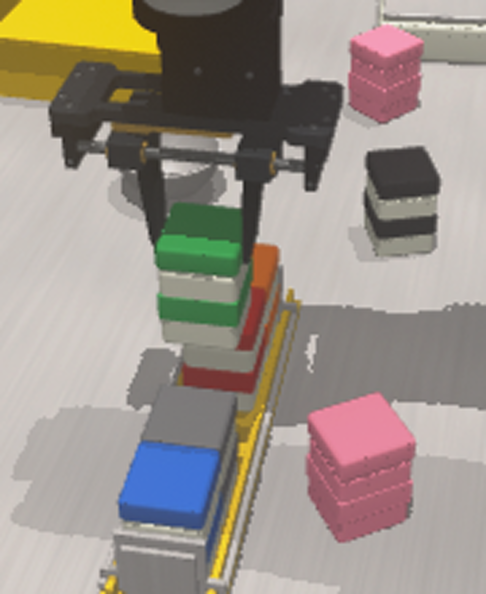

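Call:
arm_command --motion '[-1,0.1,-0.5,2,0,0,0,-1,0.3,-1,8,0,0,0,-1,0.3,-1,16,0,0,0,-1,0.3,-1,21,0,0,0,-1,0.3,-1,24,0,0,0,-1,0.3,-1,25,0,0,0,-1,0.3,-1,25,0,0,0,-1,0.3,-1,25,0,0,0]'

```text
t: 19.85
eef_pos: [548.0, 89.2, 135.3]
tcp_rot: [-3.141, -0.0, 0.041]
ft_force: [0.1, -0.6, -2.6]
opening: 0.608
```

Run:
```python
from h import *
for i in range(3):
    p,d=env.read_camera("side"); s=env.state();print(s['ft_force'].round(2),s['moment'].round(3),s['eef_pos'].round(2),s['tcp_rot'].round(4))
W=world("side",d)
cv2.imwrite("pics/side6.png",cv2.resize(p[170:340,220:360,::-1],None,fx=3.5,fy=3.5,interpolation=2))
th=np.radians(2.4); ex=np.array([np.cos(th),np.sin(th)]); ey=np.array([-ex[1],ex[0]])
q0=W[...,:2]-[547.6,88.2]; a=q0@ex;b=q0@ey
def face(k,n):
    # robust plane b = c0 + c1*z
    z=W[...,2][k];bb=b[k]; A=np.c_[np.ones(len(z)),z-z.mean()];w=np.ones(len(z),bool)
    for _ in range(4):
        c=np.linalg.lstsq(A[w],bb[w],rcond=None)[0]; r=bb-A@c; w=abs(r)<2
    print(n,w.sum(),c.round(3),z.mean().round(1))
face((d>0)&(abs(a)<22)&(b>15)&(b<40)&(W[...,2]>102)&(W[...,2]<140),"green+y")
face((d>0)&(abs(a)<22)&(b<-20)&(b>-45)&(W[...,2]>30)&(W[...,2]<88),"red+y")
for n,k in dict(row=(d>0)&(abs(a)<60)&(W[...,2]>87)&(W[...,2]<96)&(b>35)&(b<150),row2=(d>0)&(abs(a)<60)&(W[...,2]>87)&(W[...,2]<96)&(b<-35)&(b>-150)).items():
    r=cv2.minAreaRect(np.c_[a[k],b[k]].astype(np.float32)); print(n,r)
k=(d>0)&(abs(a)<60)&(abs(b)<35)&(W[...,2]>100)&(W[...,2]<140); print("green a by z",[np.percentile(a[k&(abs(W[...,2]-z)<4)],[1,3,97,99]).round(1) for z in(105,112,120)])
```

```text
[-0.38 -0.64 -1.41] [-0.076  0.049 -0.035] [547.96  89.24 135.34] [-3.1415e+00 -4.0000e-04  4.1500e-02]
[-0.27 -0.36 -2.48] [-0.088  0.073 -0.006] [547.96  89.22 135.33] [-3.1415e+00 -4.0000e-04  4.1500e-02]
[ 0.02  0.36 -1.35] [-0.138  0.041 -0.035] [547.91  89.22 135.33] [-3.1415e+00 -4.0000e-04  4.1500e-02]
green+y 300 [2.8937e+01 2.2000e-02] 121.6
red+y 106 [-3.2812e+01 -2.1000e-02] 42.0
row ((-0.24334716796875, 92.4451904296875), (115.0016098022461, 58.64053726196289), 89.88218688964844)
row2 ((-22.147693634033203, -91.66344451904297), (15.074697494506836, 110.03368377685547), 2.4428813457489014)
green a by z [array([-27.5, -27.2,  25. ,  27.5]), array([-27.7, -27.5,  24.7,  26.2]), array([-27.9, -27.7,  26.4,  28. ])]
```

View pics/side6.png

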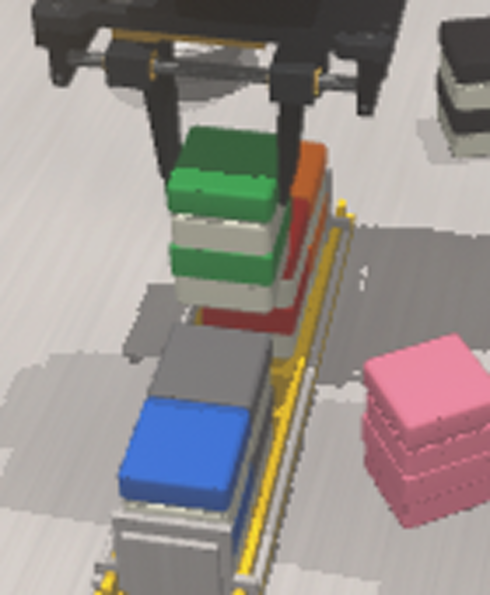

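Call:
arm_command --motion '[-1,0,0,1,0,0,0,-1,0,0,2,0,0,0,-1,0,0,3,0,0,0,-1,0,0,4,0,0,0,-1,0,0,4.5,0,0,0,-1,0,0,5,0,0,0,-1,0,0,5.5,0,0,0,-1,0,0,6,0,0,0]'

```text
t: 20.8
eef_pos: [547.9, 89.2, 129.1]
tcp_rot: [-3.142, -0.0, 0.041]
ft_force: [0.2, 0.8, -1.9]
opening: 0.609
```

Call:
arm_command --motion '[-1,0,0,0.5,0,0,0,-1,0,0,1,0,0,0]'

```text
t: 21.0
eef_pos: [547.9, 89.2, 128.1]
tcp_rot: [-3.142, -0.0, 0.041]
ft_force: [-0.2, 0.7, -2.3]
opening: 0.612
```

Call:
arm_command --motion '[-1,0,0,0.5,0,0,0,-1,0,0,1,0,0,0]'

```text
t: 21.2
eef_pos: [547.8, 89.2, 127.1]
tcp_rot: [-3.142, 0.0, 0.041]
ft_force: [0.3, 0.0, -1.9]
opening: 0.608
```

Call:
arm_command --motion '[-1,0,0,1,0,0,0,-1,0,0,2,0,0,0,-1,0,0,3,0,0,0,-1,0,0,4,0,0,0]'

```text
t: 21.6
eef_pos: [547.9, 89.2, 123.0]
tcp_rot: [-3.141, -0.0, 0.041]
ft_force: [-0.0, -0.0, -2.3]
opening: 0.61
```

Call:
arm_command --motion '[-1,0,0,1,0,0,0,-1,0,0,2,0,0,0,-1,0,0,3,0,0,0,-1,0,0,4,0,0,0]'

```text
t: 22.0
eef_pos: [547.9, 89.2, 119.0]
tcp_rot: [-3.141, -0.0, 0.041]
ft_force: [-0.5, 0.3, -2.0]
opening: 0.607
```

Call:
arm_command --motion '[-1,0,0,2,0,0,0,-1,0,0,5,0,0,0,-1,0,0,8,0,0,0,-1,0,0,11,0,0,0,-1,0,0,14,0,0,0,-1,0,0,17,0,0,0,-1,0,0,20,0,0,0,-1,0,0,23,0,0,0,-1,0,0,26,0,0,0,-1,0,0,28,0,0,0]'

```text
t: 23.0
eef_pos: [547.8, 89.2, 90.8]
tcp_rot: [-3.142, 0.0, 0.041]
ft_force: [-0.2, 0.5, -1.9]
opening: 0.608
```

Call:
arm_command --motion '[-1,0,0,2,0,0,0,-1,0,0,5,0,0,0,-1,0,0,8,0,0,0,-1,0,0,11,0,0,0,-1,0,0,14,0,0,0,-1,0,0,17,0,0,0,-1,0,0,20,0,0,0,-1,0,0,23,0,0,0,-1,0,0,25,0,0,0,-1,0,0,26,0,0,0]'

```text
t: 24.0
eef_pos: [547.8, 89.2, 64.9]
tcp_rot: [-3.142, 0.0, 0.041]
ft_force: [0.1, -0.3, -1.5]
opening: 0.606
```

Call:
arm_command --motion '[-1,0,0,1,0,0,0,-1,0,0,2,0,0,0,-1,0,0,3,0,0,0,-1,0,0,4,0,0,0,-1,0,0,4.5,0,0,0,-1,0,0,5,0,0,0]'

```text
t: 24.6
eef_pos: [547.9, 89.2, 60.1]
tcp_rot: [-3.142, -0.0, 0.041]
ft_force: [0.0, 0.7, -2.0]
opening: 0.604
```

Call:
arm_command --motion '[-1,0,0,0.5,0,0,0,-1,0,0,1,0,0,0]'

```text
t: 24.8
eef_pos: [547.9, 89.2, 59.1]
tcp_rot: [-3.141, -0.0, 0.041]
ft_force: [-0.8, -0.3, -1.5]
opening: 0.61
```

Call:
arm_command --motion '[-1,0,0,0.5,0,0,0,-1,0,0,1,0,0,0,-1,0,0,1.5,0,0,0]'

```text
t: 25.1
eef_pos: [547.9, 89.2, 57.6]
tcp_rot: [-3.141, -0.0, 0.041]
ft_force: [0.5, 0.2, -1.6]
opening: 0.605
```

Call:
arm_command --motion '[-1,0,0,1,0,0,0,-1,0,0,2,0,0,0,-1,0,0,3,0,0,0,-1,0,0,4,0,0,0,-1,0,0,5,0,0,0,-1,0,0,6,0,0,0,-1,0,0,7,0,0,0,-1,0,0,8,0,0,0,-1,0,0,9,0,0,0,-1,0,0,10,0,0,0,-1,0,0,11,0,0,0]'

```text
t: 26.2
eef_pos: [547.8, 89.2, 46.6]
tcp_rot: [-3.142, 0.0, 0.041]
ft_force: [0.2, 1.0, -1.0]
opening: 0.608
```

Call:
arm_command --motion '[-1,0,0,0.5,0,0,0,-1,0,0,1,0,0,0,-1,0,0,1.5,0,0,0]'

```text
t: 26.5
eef_pos: [547.9, 89.2, 45.1]
tcp_rot: [-3.142, -0.0, 0.041]
ft_force: [-1.3, 0.0, -1.8]
opening: 0.605
```

Call:
arm_command --motion '[-1,0,0,0.3,0,0,0,-1,0,0,0.5,0,0,0]'

```text
t: 26.7
eef_pos: [547.9, 89.2, 44.6]
tcp_rot: [-3.142, -0.0, 0.041]
ft_force: [-0.0, 0.2, -2.0]
opening: 0.608
```

Call:
arm_command --motion '[-1,0,0,0.3,0,0,0,-1,0,0,0.5,0,0,0]'

```text
t: 26.9
eef_pos: [547.9, 89.2, 44.2]
tcp_rot: [-3.142, -0.0, 0.041]
ft_force: [-0.4, 0.2, 1.0]
opening: 0.609
```

Call:
arm_command --motion '[-1,0,0,0.2,0,0,0,-1,0,0,0.4,0,0,0]'

```text
t: 27.1
eef_pos: [547.9, 89.2, 44.1]
tcp_rot: [-3.142, -0.0, 0.041]
ft_force: [-2.1, 0.2, 7.7]
opening: 0.607
```

Floor felt at TCP z 44.1 (38 + 6, as expected). Relieve, open and lift.

Call:
arm_command --motion '[-1,0,0,-0.4,0,0,0,0.5,0,0,-0.4,0,0,0,0.7,0,0,-0.4,0,0,0,0.7,0,0,-0.4,0,0,0,0.7,0,0,-0.4,0,0,0,0.7,0,0,-0.4,0,0,0]'

```text
t: 27.7
eef_pos: [547.9, 89.2, 44.1]
tcp_rot: [-3.142, -0.0, 0.041]
ft_force: [0.7, -0.1, -0.2]
opening: 0.844
```

Call:
arm_command --motion '[0.7,0,0,-3,0,0,0,0.7,0,0,-10,0,0,0,0.7,0,0,-25,0,0,0,0.7,0,0,-50,0,0,0,0.7,0,0,-80,0,0,0,0.7,0,0,-110,0,0,0,0.7,0,10,-135,0,0,0,0.7,0,35,-150,0,0,0,0.7,0,70,-150,0,0,0,0.7,0,110,-150,0,0,0,0.7,0,150,-150,0,0,0,0.7,0,190,-150,0,0,0,0.7,0,230,-150,0,0,0,0.7,0,270,-150,0,0,0,0.7,0,305,-150,0,0,0,0.7,0,330,-150,0,0,0,0.7,0,340,-150,0,0,0,0.7,0,340,-150,0,0,0]'

```text
t: 29.5
eef_pos: [561.7, -251.2, 194.3]
tcp_rot: [-3.142, -0.0, 0.04]
ft_force: [-0.3, 0.6, -1.0]
opening: 0.852
```

Run:
```python
from h import *
print(env.state()['ft_force'],env.state()['eef_pos'])
th=np.radians(2.4); ex=np.array([np.cos(th),np.sin(th)]); ey=np.array([-ex[1],ex[0]])
p,d=env.read_camera("top");W=world("top",d)
cv2.imwrite("pics/top7.png",p[:,:,::-1])
for l in ["can_green","can_red","can_orange","can_blue","can_grey","can_black"]:
    for s in env.silhouettes("top",l)[:2]:
        m=s['region']&(d>0); r,z,n=lid(W,m); q=(np.array(r[0])-[549,80])
        print(l,round(s['confidence'],2),np.round(r[0],1),np.round(r[1],1),round(r[2],1),round(float(z),1),"rack a,b",round(q@ex,1),round(q@ey,1))
p,d=env.read_camera("side")
cv2.imwrite("pics/side7.png",cv2.resize(p[150:370,210:390,::-1],None,fx=2.7,fy=2.7,interpolation=2))
```

```text
[-0.34417505  0.59187035 -0.95232375] [ 561.74301557 -251.16497064  194.2565702 ]
can_green 0.78 [ 493.3 -474.9] [60.3 58.4] 53.9 85.5 rack a,b -78.9 -552.1
can_green 0.74 [547.4  86.5] [56.3 59.7] 1.0 91.3 rack a,b -1.4 6.5
can_red 0.68 [549.8  25.5] [57.  57.2] 0.4 91.2 rack a,b -1.4 -54.5
can_orange 0.88 [552.4 -34.8] [56.2 59.6] 1.6 91.3 rack a,b -1.4 -114.9
can_blue 0.7 [541.7 207.2] [58.3 55.5] 2.1 90.9 rack a,b -2.0 127.3
can_grey 0.97 [544.  149.4] [57.7 60.4] 4.3 90.9 rack a,b -2.0 69.5
```

View pics/top7.png

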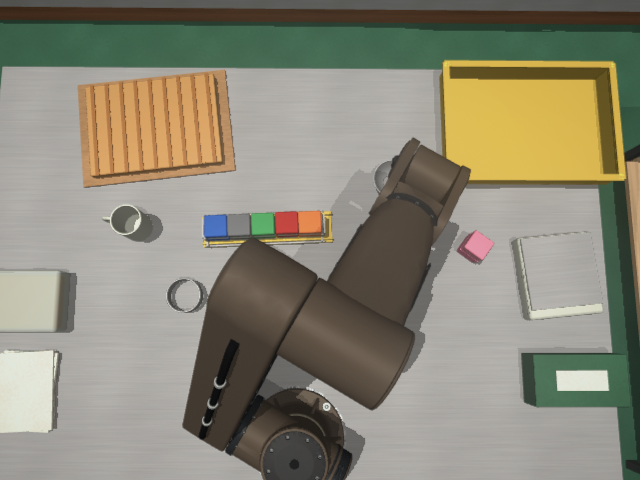

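View pics/side7.png

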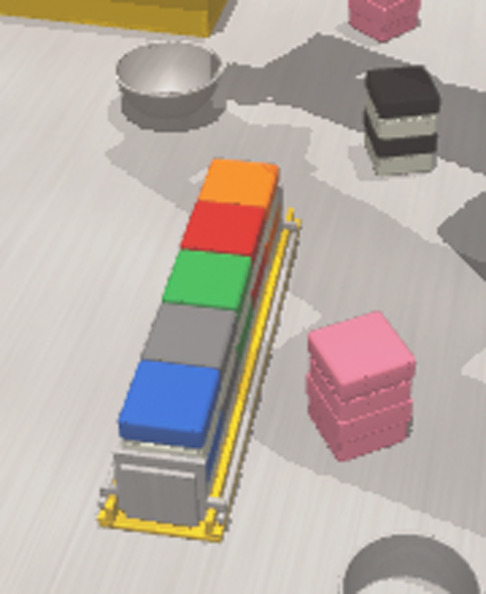

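The top picture shows blue, grey, green (262,223), red and orange in a tidy row. All lids are level at z ≈ 91 mm, and the side crop shows the same. Handing in.

```bash
python3 -c "
from cell import env
print(env.job_done(), env.state()['t'])"
```

```text
the job is handed in; nothing more can be done
the job is handed in; nothing more can be done
```

The green canister now stands in the middle of the row in the yellow rack, released and with the gripper clear. I handed the job in shortly after t ≈ 29.5 s of the 72 s allowed; no verdict is reported.

- **Pushing apart:** I used the closed fingers to push each side slowly until its end plate was felt. The highest force I read was about 13 N, on the finished push toward −y.
- **Inserting:** I gripped the green canister on its 58 mm faces and lowered it into the gap without touching a neighbour in any reading. It met the rack floor at the expected height, with about 8 N, and I let go.
- **Last checks:**
  - All five lids are level, at about 91 mm in the top camera.
  - The green canister is about 1.4 mm across and 6.5 mm along from the rack centre.
  - Blue, grey, green, red and orange stand in line, two on each side of the green one.
  - The outermost canister is about 127 mm from the centre, within the 140 mm limit.
- **Disagreements:**
  - The two cameras differed by about 2 mm on the rack centre, and I used a value in between.
  - The finger travel alone gave a gap about 3 mm smaller than the 64 mm expected if the fingers are 20 mm wide. The top camera measured about 65 mm, so I took the fingers to be wider than their pads, and the fit bore that out.
  - The black canister was hidden from the top camera in the last picture. The side picture shows it standing where it was.

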